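Tip a tray of metal offcuts into the scrap bin over its rolled rim

ROBOT

A 6-joint arm with a two-finger parallel gripper is mounted at the origin on the work surface. World frame = base frame: x ahead of the robot, y to its left, z up, the work surface at z = 0. Lengths are in m, angles in rad, forces in N, time in s.
With the tool pointing down it reaches from about 0.35 to 0.85 m from the base axis. Payload 8.1 kg.
Tool frame: the origin (TCP) lies midway between the tips of the shut fingers; the grasp point (between the pads) lies robot.grip_depth behind it (robot.grip_depth is the distance from the TCP to the grasp point, in m); z points along the fingers, y is the line along which they close (so a half turn about z gives the same grasp; the last joint's range is limited). The gripper opens to 93 mm and grips with 3 to 60 N. Pads are 15 mm wide; open, the fingers measure 128 mm over their backs; the gripper's body (75 mm by 188 mm) begins 65 mm behind the grasp point.
Start: joints at [-1.214, 0.13, 1.488, -0, 1.523, -0.085], TCP at [0.257, -0.542, 0.179] pointing down, gripper open.
Joint ranges: [-2.96, 2.96], [-0.89, 2.26], [0.02, 2.5], [-1.34, 4.48], [0, 2.73], [-2.66, 2.66]. Speed limits (rad/s): [2.39, 2.39, 2.79, 3.14, 3.14, 3.14].

INTERFACE

Orientations are given as a rotation vector (axis times angle).
In Python, from plant import robot gives the robot as it stands.
- The arm moves only by the tool carry_out, never from a script. Its argument "rows" is a list of rows, each a list of 6 numbers: the shift along the tool's x, y, z in m, then the turn, a rotation vector about the tool's x, y, z in degrees. A call has 1 to 12 rows; each row is the pose to reach, as a shift and turn from the pose commanded when the call began, along the tool's axes at that moment; what a row does not reach only later rows make up. A row lasts 1/8 s, in which the tool goes at most 62.5 mm and 10.7 degrees, less where a joint would pass 70% of its speed; a pose out of reach is approached as far as the arm can. A call with a gripper value outside its range is refused whole. "jaw" is the closure in counts, from 0 (fully open) to 255 (shut), set as the call begins (left out, the last holds). The fingers move at their own pace and stop on an object; "force" is the grip in N (left out, the last holds). Time passes only in rows, so rows that repeat a pose let the fingers close. It gives the time, the measured TCP pose, the force, the opening and the grip force at its end, in the units of the state.
- robot.read_state(): the state, without advancing time (a new reading comes with each control period).
- robot.read_camera(name): name is "scene" or "top" or "wrist"; returns the picture (384x512x3 uint8, red, green, blue); there is no depth.
- robot.camera_model(name): a dict with "fx", "fy", "cx", "cy" (pixels), "R" (3x3) and "t" (3): a world point X has camera coordinates R X + t; the wrist camera has in their place "mount" (4x4, takes a point from camera to tool coordinates, whose origin is the TCP and whose axes are the flange's). Camera axes: x right, y down, z forward; pixel columns grow to the right and rows downward; lengths in m; the calibration is good to about 2 mm. The wrist camera is an equidistant fisheye: a pixel r from the principal point sees the ray r / f radians off the axis. A picture is of the moment at which its call begins: read the wrist's pose just before it. camera_model takes no time and is no camera call.
- robot.close_job(): hands the job in; it is judged then, once.
Trained networks look in the newest picture that a camera, given by its name, has taken for a name from the list of things; names that differ only in an ending like _2 or _b are one class to them, and where a whole thing is asked for, a point or a joint stands for the part that bears it (a point fixed in the world has none). Each returns a list of dicts, best first, with "conf" (0 to 1); they miss things now and then, are a little off and sometimes report something else, mostly with a low value. They report only what shows in the picture. A call takes as long as a camera call.
- robot.outline_of(camera, target): "pixels" (384x512 bool, what is visible of it) and "pixel" ([column, row] in pixels, amid what is visible of it).
The state is a dict: "t": time; "q": joint angles; "dq": joint speeds; "joint_torque": joint torques, N m; "tool_pos": TCP position; "orientation": TCP orientation; "force": force on the tool from outside, world axes, zero at the start; "wrist_torque": the same for the moment, N m; "opening": finger opening in m; "gripper_force": force on a finger pad.
Only numpy, scipy, OpenCV 4.12 (cv2) and the standard library are available. Lean on these libraries where they do the work, as an engineer would, in place of code of your own. Each camera call takes 0.05 s, during which the arm holds its last target. There are 200 camera calls.

TASK

Carry the tray of metal offcuts level by its wooden handle to the scrap bin and hook the strip under its mouth over the bin's low rolled rim. Keeping it hooked there, swing the handle end up and over on that rim, steeply, until all three offcuts have slid into the bin; then set the empty tray flat on its plywood board again and let go. Leave the jar and the steel slug on the board, and the hammer and screwdriver on the bench, where they are.

Things in the scene. Friction and masses are not known exactly. Their poses are not given: they have to be found in the camera images.
- tray_grip (a point): Grip point of the tray's wooden handle, an upright slab 14 mm thick (tray x), 40 mm high, standing out 60 mm behind the tray's back wall. The point is mid-thickness, mid-height (40 mm above what the tray stands on, 20 mm below the slab's top), 30 mm behind the back wall and 160 mm behind the mouth edge. Loosely held, the tray droops in the fingers. Axes are the tray's: x across, y towards its open mouth, z up.
- tray_hook (a point): The tray's pivot point, under its floor, mid-width; axes the tray's. A full-width cross strip 14 mm deep under the floor forms with it a notch open to the mouth. The point is 5 mm ahead of the strip, 5 mm below the floor's underside: where the centre of the bin's rolled rim lies when seated in the notch. It is 130 mm ahead (+y) of and 31 mm below the grip point, 30 mm behind the mouth edge.
- bin_rim (a point): Middle of the round rolled rim (10 mm diameter, along this frame's x, 105 mm above the bench) on the low side of the fixed grey steel scrap bin. y points into the bin, z up. The bin is an open box, 260 mm along the rim, 190 mm in y; inside from y = 2 to 181 mm and x = -126 to 126 mm, its floor 101 mm below this point; its other three walls rise 50 mm above this point.
- board: Fixed plywood board on which the tray stands at the start, 300 mm (x) by 280 mm (y), 12 mm thick; origin at the centre of its underside, z up.
- tube_mid (a point): Centre of the square metal tube offcut, 30 x 70 x 30 mm, about 45 g, lying loose on the tray floor, its length towards the mouth. The offcuts slip out of the mouth if the tray leans that way by more than some 25 degrees, and all leave it at 60 to 75.
- flat_mid (a point): Centre of the flat metal bar offcut, 36 x 80 x 6 mm, about 48 g, lying loose on the tray floor.
- angle_mid (a point): Middle of the angle-section offcut (32 mm legs, 75 mm long, about 48 g), 10 mm above its flat leg's underside, lying loose on the tray floor.
- jar: Bystander: small glass jar with a steel lid, 44 mm diameter, 65 mm high, standing on the board beside the tray; origin at its foot.
- weight: Bystander: steel round slug, 40 mm diameter, 35 mm high, standing on the board beside the tray; origin at its foot.
- hammer: Bystander: hammer lying on the bench to the right of the board.
- driver: Bystander: screwdriver lying on the bench to the left of the bin.
- tray: The loose aluminium tray, about 0.13 kg (0.27 kg loaded), 130 mm wide (x) and 130 mm long (y) without the handle. Floor top 17 mm, walls on three sides 44 mm above what it stands on; no wall at the mouth end, opposite the handle. It stands on the hook strip and a like foot at the back. Origin: centre of its underside, at the level it stands on; axes as the grip point's.

How it is judged:
On the way, in this order (a step that is already met when the one before it is completed fails the run):
1. the loaded tray is hooked on the bin's rim: its strip catches the rim (pivot point within 12 mm of the rim's line), the tray rests on it leaning less than 0.25 rad, all three offcuts still in the tray (x of tray_hook in the frame of bin_rim between -0.075 and 0.075 m and y of tray_hook in the frame of bin_rim between -0.012 and 0.012 m and z of tray_hook in the frame of bin_rim between -0.012 and 0.012 m and angle between tray_hook's own z axis and vertical below 0.25 rad and contact force between tray and bin above 0.3 N and x of tube_mid in the frame of tray_hook between -0.07 and 0.07 m and y of tube_mid in the frame of tray_hook between -0.11 and 0.05 m and z of tube_mid in the frame of tray_hook between 0 and 0.05 m and x of flat_mid in the frame of tray_hook between -0.07 and 0.07 m and y of flat_mid in the frame of tray_hook between -0.11 and 0.05 m and z of flat_mid in the frame of tray_hook between 0 and 0.05 m and x of angle_mid in the frame of tray_hook between -0.07 and 0.07 m and y of angle_mid in the frame of tray_hook between -0.11 and 0.05 m and z of angle_mid in the frame of tray_hook between 0 and 0.05 m), for 0.1 s.
2. still hooked on the rim (within 12 mm), the tray is swung up to more than 0.8 rad (x of tray_hook in the frame of bin_rim between -0.075 and 0.075 m and y of tray_hook in the frame of bin_rim between -0.012 and 0.012 m and z of tray_hook in the frame of bin_rim between -0.012 and 0.012 m and angle between tray_hook's own z axis and vertical above 0.8 rad), for 0.2 s.
At the end, for the whole second after the job is handed in: All three offcuts lie in the bin, centres inside its walls and at least 20 mm below the low rim. The tray stands still and flat (within 0.06 rad) on the plywood board, its grip and hook points over the board (the grip point at most 10 mm past an edge) (x of tube_mid in the frame of bin_rim between -0.13 and 0.13 m and y of tube_mid in the frame of bin_rim between 0 and 0.185 m and z of tube_mid in the frame of bin_rim between -0.11 and -0.02 m and x of flat_mid in the frame of bin_rim between -0.13 and 0.13 m and y of flat_mid in the frame of bin_rim between 0 and 0.185 m and z of flat_mid in the frame of bin_rim between -0.11 and -0.02 m and x of angle_mid in the frame of bin_rim between -0.13 and 0.13 m and y of angle_mid in the frame of bin_rim between 0 and 0.185 m and z of angle_mid in the frame of bin_rim between -0.11 and -0.02 m and x of tray_grip in the frame of board between -0.13 and 0.13 m and x of tray_hook in the frame of board between -0.13 and 0.13 m and y of tray_grip in the frame of board between -0.15 and 0.15 m and y of tray_hook in the frame of board between -0.14 and 0.14 m and z of tray_grip in the frame of board between 0.045 and 0.06 m and angle between tray_grip's own z axis and vertical below 0.06 rad and linear speed of tray below 0.02 m/s); the robot touches nothing.
It fails at once if the jar, slug, hammer or screwdriver is moved more than 40 mm (distance of any of jar, weight, hammer, driver from where it was at the start of the episode above 0.04 m).
It also fails if it takes over 72 s, if anything falls off the work surface, if the arm or the gripper's body presses on something with over 40 N, if the wrist force passes 120 N, or if a joint passes its speed limit or range.

## Working session

There is one attempt and no reset: what is moved stays moved. The work goes in short steps, Python scripts to look and compute and a tool call to move; the robot and the scene stay as the last step left them, time stands still between calls to the robot, and variables do not carry over. Pictures are saved under pics/ and viewed, at most 10 in all, crops included, and the job is handed in when it is done.

Besides the shell and the picture viewer there is one more tool, called after "Request:" in YAML: its name, and indented under it one key for each argument. carry_out: Moves the arm, as the interface text tells. Its arguments: {"type":"object","properties":{"rows":{"type":"array"},"jaw":{"type":"number"},"force":{"type":"number"}},"required":["rows"]}

```bash
mkdir -p pics; ls; cat > h.py <<'E'
import numpy as np, cv2
from scipy.spatial.transform import Rotation as Ro
from plant import robot
def ray(cam,px,s=None):
    m=robot.camera_model(cam)
    u=np.array([(px[0]-m['cx'])/m['fx'],(px[1]-m['cy'])/m['fy']])
    if cam!='wrist':
        R=np.array(m['R']);t=np.array(m['t']);return -R.T@t,R.T@np.array([*u,1])
    th=np.linalg.norm(u);d=np.array([*(u/max(th,1e-9)*np.sin(th)),np.cos(th)])
    M=np.array(m['mount']);Q=Ro.from_rotvec(s['orientation']).as_matrix()
    return Q@M[:3,3]+s['tool_pos'],Q@M[:3,:3]@d
def at(cam,px,z,s=None):
    o,d=ray(cam,px,s);return o+d*(z-o[2])/d[2]
def proj(cam,X):
    m=robot.camera_model(cam);c=np.array(m['R'])@X+np.array(m['t'])
    return c[0]/c[2]*m['fx']+m['cx'],c[1]/c[2]*m['fy']+m['cy']
E
python3 - <<'E'
from h import *
s=robot.read_state();print({k:np.round(v,3) for k,v in s.items()},robot.grip_depth)
ims=[robot.read_camera(c) for c in('top','scene')]
cv2.imwrite('pics/a.png',np.vstack([cv2.resize(i,(400,300)) for i in ims])[:,:,::-1])
cv2.imwrite('pics/top.png',cv2.resize(ims[0],(800,600))[:,:,::-1])
for c in('top','scene'):
  for n in ['tray','tray_grip','bin_rim','board','jar','weight','hammer','driver','tube_mid']:
    for d in robot.outline_of(c,n)[:1]:
      r=cv2.minAreaRect(np.argwhere(d['pixels'])[:,::-1].astype(np.float32))
      print(c,n,round(d['conf'],2),np.round(d['pixel']),d['pixels'].sum(),np.round(cv2.boxPoints(r)).tolist())
E
```

```text
pics
{'t': np.float64(0.0), 'q': array([-1.214,  0.131,  1.489, -0.   ,  1.523, -0.085]), 'dq': array([-0.   ,  0.001,  0.001,  0.001, -0.   ,  0.   ]), 'joint_torque': array([ 2.0000e-03, -5.5984e+01, -4.9176e+01,  7.7000e-02,  3.5000e-02,
       -0.0000e+00]), 'tool_pos': array([ 0.256, -0.542,  0.178]), 'orientation': array([-3.064, -0.688,  0.   ]), 'force': array([-0.601, -0.849, -0.196]), 'wrist_torque': array([-0.028, -0.003, -0.011]), 'gripper_force': np.float64(0.0), 'opening': np.float64(0.093)} 0.0188
top tray 0.8 [291. 194.] 1055 [[275.0, 210.0], [280.0, 169.0], [339.0, 175.0], [335.0, 217.0]]
top tray_grip 0.88 [289. 193.] 971 [[276.0, 210.0], [280.0, 169.0], [339.0, 175.0], [335.0, 216.0]]
top bin_rim 0.83 [170. 186.] 6250 [[136.0, 139.0], [206.0, 139.0], [206.0, 231.0], [136.0, 231.0]]
top board 0.9 [319. 208.] 5339 [[263.0, 242.0], [266.0, 153.0], [351.0, 155.0], [349.0, 245.0]]
top jar 0.5 [276. 157.] 173 [[269.0, 162.0], [276.0, 148.0], [287.0, 154.0], [280.0, 168.0]]
top hammer 0.71 [397. 179.] 774 [[381.0, 148.0], [407.0, 148.0], [407.0, 224.0], [381.0, 224.0]]
to
[... 291 characters left out ...]
scene tray_grip 0.68 [232. 174.] 1127 [[182.0, 163.0], [215.0, 132.0], [258.0, 177.0], [225.0, 208.0]]
scene bin_rim 0.91 [326. 256.] 8630 [[259.0, 273.0], [332.0, 181.0], [396.0, 232.0], [324.0, 324.0]]
scene board 0.85 [208. 186.] 4527 [[157.0, 174.0], [230.0, 108.0], [287.0, 171.0], [214.0, 237.0]]
scene weight 0.55 [272. 162.] 151 [[266.0, 155.0], [277.0, 155.0], [277.0, 169.0], [266.0, 169.0]]
scene hammer 0.84 [144. 136.] 744 [[111.0, 142.0], [179.0, 104.0], [191.0, 126.0], [123.0, 164.0]]
scene driver 0.94 [418. 281.] 408 [[394.0, 320.0], [424.0, 259.0], [433.0, 263.0], [402.0, 324.0]]
scene tube_mid 0.67 [232. 165.] 286 [[218.0, 160.0], [227.0, 151.0], [244.0, 168.0], [235.0, 177.0]]
```

View pics/top.png

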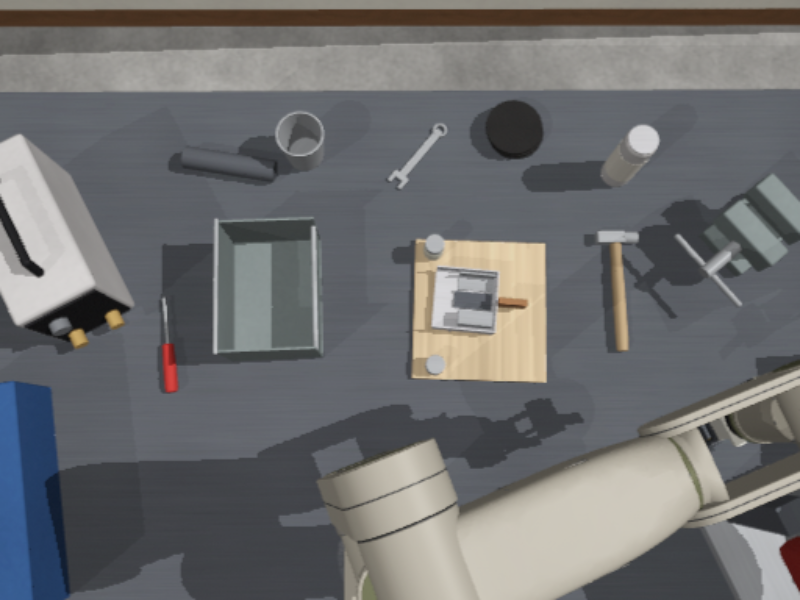

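View pics/a.png

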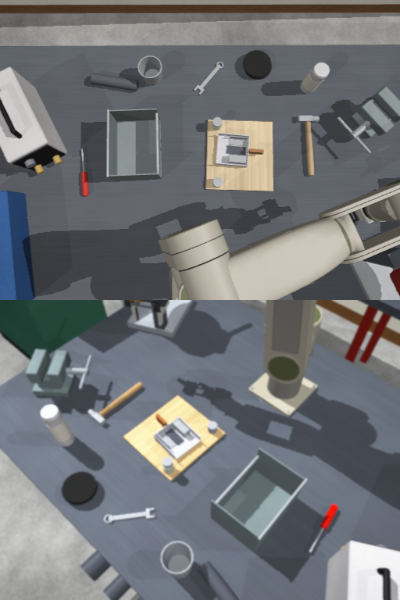

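The top picture shows the tray on the board with its handle at (500..527, 302) pointing away from the bin. The mouth is at (436, 300), the jar and slug at (434, 245) and (434, 365), and the bin's low rim at column ~318.

```bash
python3 - <<'E'
from h import *
k=.64
P=lambda n,u,v,z:print(n,np.round(at('top',(u*k,v*k),z),3))
P('handle back',527,303,.072);P('handle front',499,302,.072)
P('tray corners wall top L',438,267,.056);P('BL',433,330,.056);P('TR',498,269,.056);P('BR',494,333,.056)
P('rim far',316,219,.155);P('rim near',321,353,.155);P('rim mid',319,290,.11)
for n,u,v in(('b1',414,239),('b2',546,242),('b3',547,382),('b4',411,379)):P(n,u,v,.012)
P('c1',434,240,.077);P('c2',434,361,.077);P('hamtop',600,237,.02)
d=robot.outline_of('scene','tray_grip')
for c in('top','scene'):
  for n in('bin_rim','tray_grip'):
    m=robot.outline_of(c,n)[0]['pixels'].astype(np.uint8)
    h=cv2.approxPolyDP(max(cv2.findContours(m,0,2)[0],key=len),3,True)[:,0];print(c,n,h.tolist())
s=robot.read_state()
im=robot.read_camera('wrist');cv2.imwrite('pics/w0.png',cv2.resize(im,(800,600))[:,:,::-1])
sc=robot.read_camera('scene');cv2.imwrite('pics/sc.png',cv2.resize(sc[110:330,140:430],(800,600))[:,:,::-1])
print(robot.camera_model('wrist'))
E
```

```text
handle back [ 0.498 -0.266  0.072]
handle front [ 0.501 -0.209  0.072]
tray corners wall top L [ 0.579 -0.087  0.056]
BL [ 0.447 -0.074  0.056]
TR [ 0.574 -0.212  0.056]
BR [ 0.439 -0.199  0.056]
rim far [0.654 0.158 0.155]
rim near [0.39  0.145 0.155]
rim mid [0.521 0.155 0.11 ]
b1 [ 0.652 -0.04   0.012]
b2 [ 0.643 -0.325  0.012]
b3 [ 0.342 -0.312  0.012]
b4 [ 0.351 -0.029  0.012]
c1 [ 0.631 -0.079  0.077]
c2 [ 0.381 -0.073  0.077]
hamtop [ 0.651 -0.441  0.02 ]
top bin_rim [[200, 139], [137, 141], [137, 226], [147, 231], [206, 228], [205, 153]]
top tray_grip [[280, 171], [278, 210], [315, 214], [320, 196], [337, 195], [320, 190], [319, 174], [314, 173], [315, 207], [294, 209], [290, 187], [298, 172]]
scene bin_rim [[333, 190], [320, 209], [271, 258], [270, 279], [322, 322], [357, 282], [392, 231]]
scene tray_grip [[229, 150], [221, 155], [228, 152], [243, 171], [236, 176], [230, 172], [235, 180], [216, 191], [199, 170], [196, 172], [198, 179], [223, 203], [255, 180], [255, 174]]
{'fx': 297.3186396354542, 'fy': 297.3186396354542, 'cx': 258.3481383926189, 'cy': 194.49628280579964, 'mount': array([[ 7.49195470e-04, -9.54966622e-01, -2.96712300e-01,
         8.25152616e-02],
       [ 9.99999614e-01,  5.79481029e-04,  6.59932669e-04,
         8.10794226e-05],
       [-4.58274523e-04, -2.96712680e-01,  9.54966688e-01,
        -2.05056088e-01],
       [ 0.00000000e+00,  0.00000000e+00,  0.00000000e+00,
         1.00000000e+00]])}
```

View pics/w0.png

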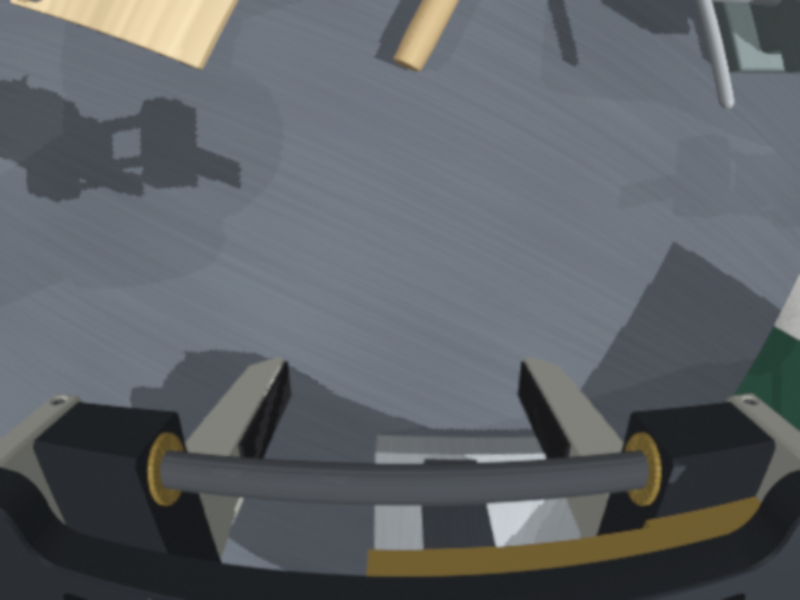

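View pics/sc.png

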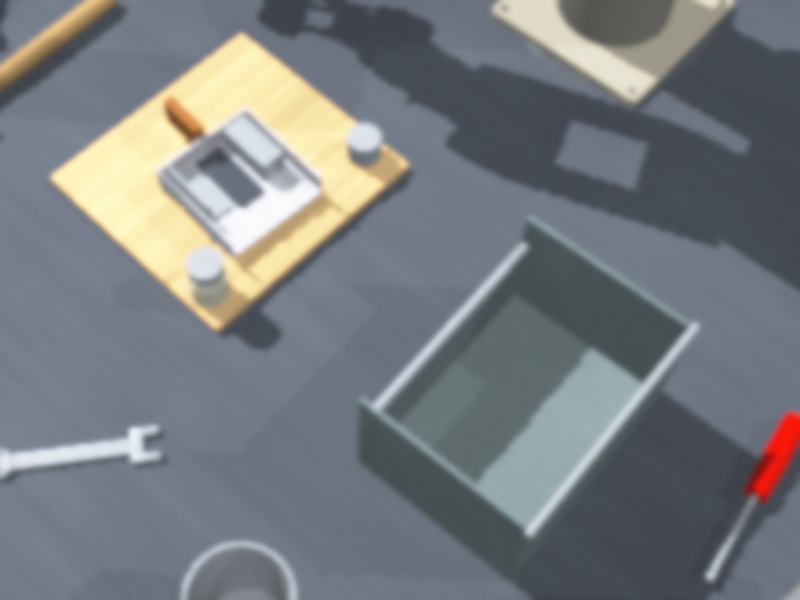

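The wrist view shows only bare bench, with the board corner at (200, 65). The scene crop confirms the handle points away from the bin, the low rim faces the tray, the jar is at (207, 275) and the slug at (365, 140). Next I plan a leaned-back pregrasp so the later swing ends symmetric about vertical.

```bash
cat >> h.py <<'E'
G=0.0188
def toolR(yaw,lean):
    "yaw of carried frame about z; lean: +deg = fingers pointing towards +y of frame"
    return Ro.from_euler('z',yaw).as_matrix()@Ro.from_euler('x',lean,degrees=True).as_matrix()@np.array([[0,1,0],[1,0,0],[0,0,-1.]])
def rel(gp,R,s):
    "row that puts the grasp point at gp with tool axes R"
    Q=Ro.from_rotvec(s['orientation']).as_matrix()
    tcp=np.array(gp)+G*R[:,2]
    return np.r_[np.round(1000*Q.T@(tcp-s['tool_pos']),1),np.round(np.degrees(Ro.from_matrix(Q.T@R).as_rotvec()),2)]
E
python3 - <<'E'
from h import *
s=robot.read_state();R=toolR(-.05,30);print(s['t'],rel(np.array([.50,-.238,.052])-.12*R[:,2],R,s))
E
```

```text
1.35 [ 326.3  -126.4    39.2    16.17   27.01  -60.34]
```

Request:
carry_out:
  rows:
    - [0.05,-0.02,-0.02,0,0,0]
    - [0.1,-0.04,-0.02,2,4,-9]
    - [0.15,-0.06,-0.01,5,8,-18]
    - [0.2,-0.08,0,8,12,-27]
    - [0.24,-0.095,0.01,10,16,-36]
    - [0.28,-0.11,0.02,12,20,-45]
    - [0.31,-0.12,0.03,14,24,-53]
    - [0.326,-0.126,0.039,16.2,27,-60.3]
    - [0.326,-0.126,0.039,16.2,27,-60.3]
    - [0.326,-0.126,0.039,16.2,27,-60.3]
  jaw: 0
  force: 60

```text
t: 2.6
tool_pos: [0.4972, -0.2897, 0.1401]
orientation: [-1.983, -1.88, -0.529]
force: [-0.2, -1.1, 0.5]
opening: 0.0928
gripper_force: 0.0
```

```bash
python3 - <<'E'
from h import *
s=robot.read_state();im=robot.read_camera('wrist')
print(s['t'],np.round(s['tool_pos'],4),np.round(s['q'],3),np.round(s['orientation'],4))
import json;json.dump({k:np.array(s[k]).tolist() for k in('tool_pos','orientation','q')},open('s1.json','w'))
cv2.imwrite('pics/w1.png',cv2.resize(im,(800,600),interpolation=cv2.INTER_CUBIC)[:,:,::-1])
for n in('tray_grip','bin_rim'):
  for d in robot.outline_of('wrist',n)[:1]:
    h=cv2.approxPolyDP(max(cv2.findContours(d['pixels'].astype(np.uint8),0,2)[0],key=len),3,True)[:,0];print(n,d['conf'],h.tolist())
E
```

```text
2.6 [ 0.4972 -0.2897  0.1401] [-0.87   0.442  1.291  0.357  1.793 -0.806] [-1.9834 -1.8799 -0.5287]
tray_grip 0.69 [[216, 60], [203, 153], [211, 163], [252, 165], [253, 211], [263, 212], [270, 165], [312, 167], [320, 159], [316, 65], [310, 75], [225, 73], [219, 70]]
bin_rim 0.38 [[253, 96], [248, 150], [277, 152], [279, 98]]
```

View pics/w1.png

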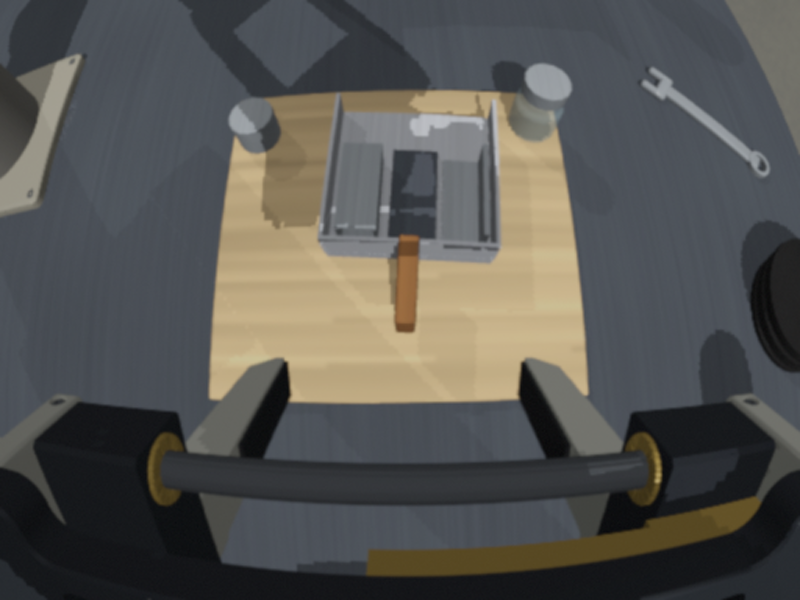

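The wrist view shows the handle's top face running from (408, 237) to (404, 320), centred near the jaw mid-plane. The tray walls span columns 320-498, and the jar and slug are clear at the far corners.

```bash
python3 - <<'E'
from h import *
import json
s=json.load(open('s1.json'));k=.64
f=lambda u,v,z:np.round(at('wrist',(u*k,v*k),z,s),4)
for n,u,v,z in(('hf L',399,237,.072),('hf R',418.5,237,.072),('hb L',396,320,.072),('hb R',413,320,.072),('back wall top L',320,239,.056),('back wall top R',499,245,.056),('mouth L',338,95,.056),('mouth R',494,101,.056),('board rear L',209,400,.012),('board rear R',588,401,.012),('b front L',240,96,.012)):print(n,f(u,v,z))
E
```

```text
hf L [ 0.4978 -0.211   0.072 ]
hf R [ 0.5106 -0.2117  0.072 ]
hb L [ 0.4931 -0.2664  0.072 ]
hb R [ 0.5038 -0.267   0.072 ]
back wall top L [ 0.4424 -0.2029  0.056 ]
back wall top R [ 0.5677 -0.2139  0.056 ]
mouth L [ 0.4545 -0.0763  0.056 ]
mouth R [ 0.5806 -0.0882  0.056 ]
board rear L [ 0.3419 -0.3123  0.012 ]
board rear R [ 0.639  -0.3282  0.012 ]
b front L [ 0.3512 -0.0278  0.012 ]
```

```bash
python3 - <<'E'
from h import *
s=robot.read_state();R=toolR(-.092,30);g=np.array([.502,-.238,.052]);print(s['t'],rel(g,R,s),rel(g-.06*R[:,2],R,s))
E
```

```text
2.75 [ 8.000e-01  2.300e+00  1.221e+02 -1.100e+00  1.200e-01  1.970e+00] [ 0.7   1.1  62.1  -1.1   0.12  1.97]
```

Request:
carry_out:
  rows:
    - [0,0.001,0.04,-1.1,0.1,2]
    - [0.001,0.001,0.08,-1.1,0.1,2]
    - [0.001,0.002,0.11,-1.1,0.1,2]
    - [0.001,0.002,0.122,-1.1,0.1,2]
    - [0.001,0.002,0.122,-1.1,0.1,2]

```text
t: 3.38
tool_pos: [0.5023, -0.2275, 0.0351]
orientation: [-2.02, -1.844, -0.542]
force: [-0.3, 0.9, -0.2]
opening: 0.0923
gripper_force: 0.0
```

Request:
carry_out:
  rows:
    - [0,0,0,0,0,0]
    - [0,0,0,0,0,0]
    - [0,0,0,0,0,0]
    - [0,0,0,0,0,0]
    - [0,0,0,0,0,0]
    - [0,0,0,0,0,0]
    - [0,0,0,0,0,0]
    - [0,0,0,0,0,0]
  jaw: 255
  force: 60

```text
t: 4.38
tool_pos: [0.5024, -0.2274, 0.0347]
orientation: [-2.02, -1.844, -0.542]
force: [-0.1, -0.0, -0.0]
opening: 0.0174
gripper_force: 0.0
```

```bash
python3 - <<'E'
from h import *
s=robot.read_state();Q=Ro.from_rotvec(s['orientation']).as_matrix()
print(s['t'],s['opening'],s['gripper_force'],np.round(s['q'],3),np.round(s['tool_pos']-G*Q[:,2],4),np.round(s['force'],2))
# row for world lift by 0.02 and 0.18
print(np.round(Q.T@[0,0,.2],4))
E
```

```text
4.375 0.01741355065787957 0.0 [-0.812  0.435  1.505  0.385  1.568 -0.794] [ 0.5016 -0.2368  0.0509] [-0.14 -0.01 -0.  ]
[ 0.1003 -0.0003 -0.173 ]
```

Fingers are still closing (17.4 mm); give them a moment, then lift a little.

Request:
carry_out:
  rows:
    - [0,0,0,0,0,0]
    - [0,0,0,0,0,0]
    - [0,0,0,0,0,0]
    - [0,0,0,0,0,0]

```text
t: 4.88
tool_pos: [0.5025, -0.2274, 0.0347]
orientation: [-2.02, -1.844, -0.542]
force: [0.1, 0.2, -0.5]
opening: 0.0124
gripper_force: 60.0
```

Request:
carry_out:
  rows:
    - [0.003,0,-0.005,0,0,0]
    - [0.007,0,-0.012,0,0,0]
    - [0.01,0,-0.017,0,0,0]
    - [0.015,0,-0.026,0,0,0]
    - [0.02,0,-0.035,0,0,0]
    - [0.02,0,-0.035,0,0,0]

```text
t: 5.62
tool_pos: [0.5032, -0.2283, 0.0764]
orientation: [-2.021, -1.846, -0.542]
force: [1.1, -0.4, -2.3]
opening: 0.0123
gripper_force: 60.0
```

```bash
python3 - <<'E'
from h import *
s=robot.read_state();im=robot.read_camera('wrist')
print(s['t'],s['opening'],s['gripper_force'],np.round(s['force'],2),np.round(s['wrist_torque'],3))
cv2.imwrite('pics/w2.png',cv2.resize(im,(800,600),interpolation=cv2.INTER_CUBIC)[:,:,::-1])
E
```

```text
5.625 0.012331989497247807 59.973692893981934 [ 1.05 -0.37 -2.27] [-0.666 -0.035 -0.009]
```

View pics/w2.png

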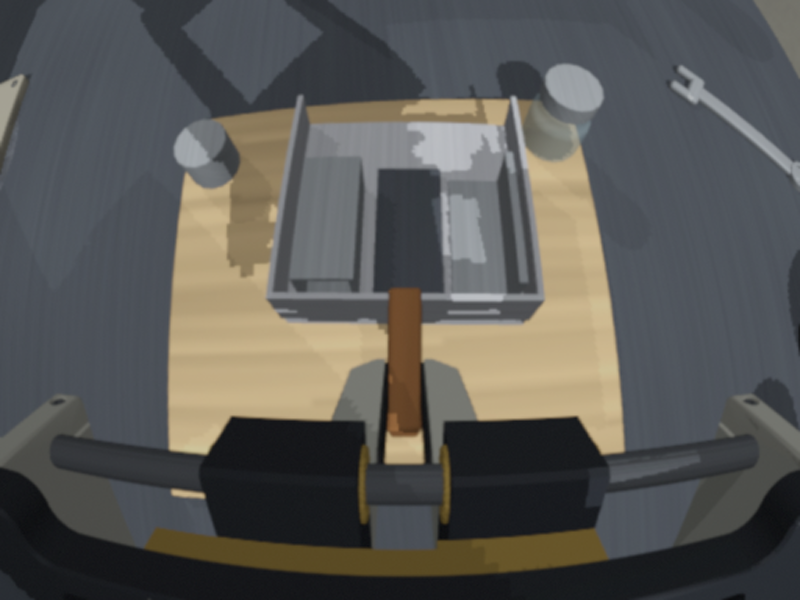

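The tray hangs level in the fingers. Its wall tops run from (267, 299) and (543, 299) at the back to (301, 97) and (514, 97) at the mouth, and all three offcuts are inside. I'll fit the in-hand pose from these corners.

```bash
cat >> h.py <<'E'
MNT=np.array(robot.camera_model('wrist')['mount'])
def wproj(pt):
    "tool-frame points -> wrist pixels"
    m=robot.camera_model('wrist');c=(np.atleast_2d(pt)-MNT[:3,3])@MNT[:3,:3]
    th=np.arctan2(np.hypot(c[:,0],c[:,1]),c[:,2])/np.hypot(c[:,0],c[:,1])
    return np.c_[m['cx']+m['fx']*th*c[:,0],m['cy']+m['fy']*th*c[:,1]]
def tray_fit(pts,px):
    "pose (rotvec, grip point) of tray in tool frame"
    from scipy.optimize import least_squares
    R0=toolR(0,30).T
    f=lambda p:(wproj((R0@Ro.from_rotvec(p[:3]).as_matrix()@np.array(pts).T).T+p[3:]+[0,0,-G])-px).ravel()
    r=least_squares(f,np.zeros(6));return r.x,np.abs(r.fun).max()
E
python3 - <<'E'
from h import *
k=.64
pts=np.array([[-65,30,4],[65,30,4],[-65,160,4],[65,160,4],[-7,-30,20],[7,-30,20],[-65,30,-40+8],[65,30,-32]])[:6]/1e3
px=np.array([[267,299],[543,299],[301,97],[514,97],[388,431],[420,431]])*k
p,e=tray_fit(pts,px);print('rot deg',np.degrees(p[:3]).round(2),'pos mm',(p[3:]*1e3).round(1),'res px',e)
s=robot.read_state();Q=Ro.from_rotvec(s['orientation']).as_matrix()
print(np.round((Q.T@[0,.0,.13]),4))
E
```

```text
rot deg [-6.64 -0.7  -0.4 ] pos mm [-5.5  0.2  2.3] res px 1.3296673538685582
[ 6.510e-02 -1.000e-04 -1.125e-01]
```

Request:
carry_out:
  rows:
    - [0.005,0,-0.009,0,0,0]
    - [0.012,0,-0.02,0,0,0]
    - [0.02,0,-0.035,0,1,0]
    - [0.03,0,-0.052,0,2,0]
    - [0.04,0,-0.069,0,3.5,0]
    - [0.05,0,-0.087,0,5,0]
    - [0.058,0,-0.1,0,6,0]
    - [0.063,0,-0.109,0,6.6,0]
    - [0.065,0,-0.112,0,6.6,0]
    - [0.065,0,-0.112,0,6.6,0]

```text
t: 6.92
tool_pos: [0.5027, -0.2275, 0.2044]
orientation: [-1.946, -1.777, -0.644]
force: [-0.4, 1.0, -2.9]
opening: 0.012
gripper_force: 60.0
```

```bash
python3 - <<'E'
from h import *
s=robot.read_state();im=robot.read_camera('wrist')
import json;json.dump({k:np.array(s[k]).tolist() for k in('tool_pos','orientation','q')},open('s3.json','w'))
print(s['t'],s['opening'],s['gripper_force'],np.round(s['tool_pos'],4),np.round(s['q'],3))
cv2.imwrite('pics/w3.png',cv2.resize(im,(800,600),interpolation=cv2.INTER_CUBIC)[:,:,::-1])
t=robot.read_camera('top');cv2.imwrite('pics/t3.png',cv2.resize(t[120:240,110:270],(800,600),interpolation=cv2.INTER_CUBIC)[:,:,::-1])
E
```

```text
6.925 0.012006678418629972 59.97463881969452 [ 0.5027 -0.2275  0.2044] [-0.856  0.365  1.32   0.471  1.898 -0.713]
```

View pics/w3.png

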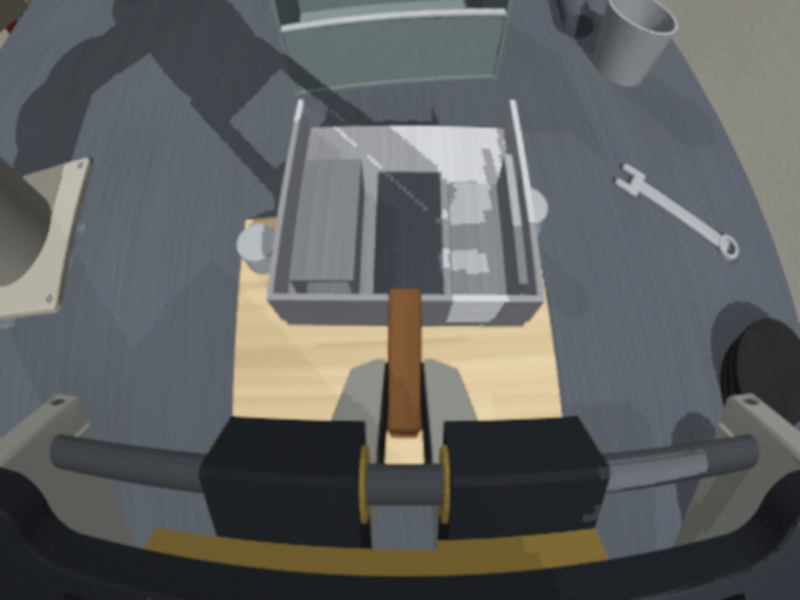

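View pics/t3.png

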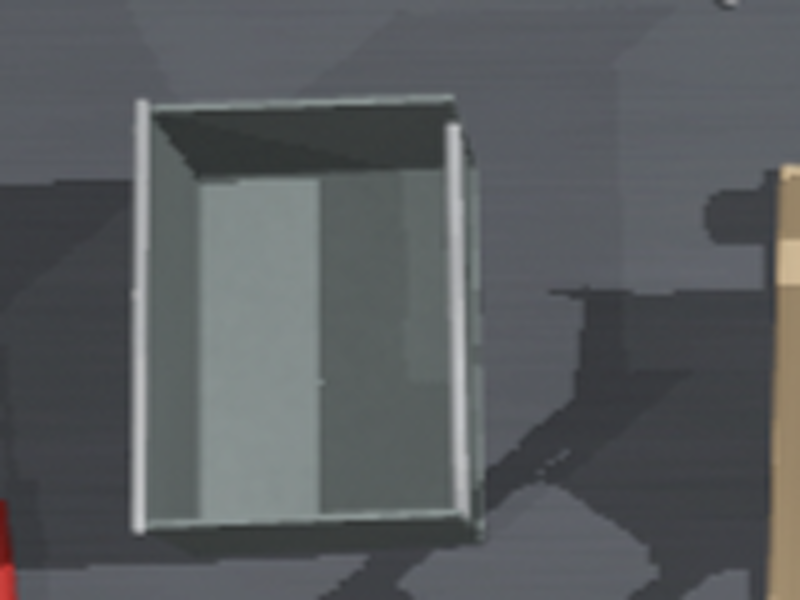

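The wrist view shows the rim from about (284, 27) to (506, 12) beyond the tray, which still holds its offcuts. The top crop shows the rim bar from (454, 125) to (462, 518).

```bash
python3 - <<'E'
from h import *
import json
s=json.load(open('s3.json'));k=.64
for u,v in((284,27),(395,19),(506,12)):print('w',np.round(at('wrist',(u*k,v*k),.109,s),4))
for u,v in((454,125),(458,320),(462,518)):print('t',np.round(at('top',(110+(u-2)/5,120+(v-2)/5),.108),4))
for u,v in((142,100),(138,530)):print('t back',np.round(at('top',(110+(u-2)/5,120+(v-2)/5),.155),4))
pts=np.array([[-65,30,4],[65,30,4],[-65,160,4],[65,160,4],[-7,-30,20],[7,-30,20]])/1e3
px=np.array([[267,298],[543,298],[301,101],[514,101],[388,431],[420,431]])*k
p,e=tray_fit(pts,px);print('rot deg',np.degrees(p[:3]).round(2),'pos mm',(p[3:]*1e3).round(1),'res px',e)
R0=toolR(0,30).T;Q=Ro.from_rotvec(s['orientation']).as_matrix()
T=Q@R0@Ro.from_rotvec(p[:3]).as_matrix();print(T.round(3));g=s['tool_pos']+Q@(p[3:]+[0,0,-G]);print('grip',g.round(4),'hook',(g+T@[0,.13,-.031]).round(4))
E
```

```text
w [0.4051 0.1565 0.109 ]
w [0.5266 0.1496 0.109 ]
w [0.6528 0.1615 0.109 ]
t [0.6541 0.1681 0.108 ]
t [0.5278 0.1642 0.108 ]
t [0.4037 0.1603 0.108 ]
t back [0.6573 0.3543 0.155 ]
t back [0.3924 0.3469 0.155 ]
rot deg [-8.24 -0.69 -0.4 ] pos mm [-4.9  0.2  0.5] res px 1.6921305953337082
[[ 0.995  0.098 -0.007]
 [-0.098  0.995  0.028]
 [ 0.01  -0.027  1.   ]]
grip [ 0.5015 -0.2423  0.2161] hook [ 0.5145 -0.1139  0.1816]
```

```bash
cat >> h.py <<'E'
RIMYAW=.03
P0=np.array([-8.24,-.69,-.4,-4.9,.2,.5])
def M(p=P0): return toolR(0,30).T@Ro.from_rotvec(np.radians(p[:3])).as_matrix()
def hook_row(hook,yaw,pitch,s,p=P0):
    "row putting tray hook point at hook; pitch deg mouth-down"
    T=Ro.from_euler('z',yaw).as_matrix()@Ro.from_euler('x',-pitch,degrees=True).as_matrix()
    R=T@M(p).T
    grip=np.array(hook)-T@[0,.13,-.031]
    return rel(grip-R@(p[3:]/1e3),R,s)   # p pos is in tool axes from grasp point
def hook_now(s,p=P0):
    Q=Ro.from_rotvec(s['orientation']).as_matrix();T=Q@M(p)
    g=s['tool_pos']+Q@(p[3:]/1e3-[0,0,G]);e=Ro.from_matrix(T).as_euler('zyx',degrees=True)
    return g+T@[0,.13,-.031],e
E
python3 - <<'E'
from h import *
s=robot.read_state();print(hook_now(s))
for h,f in(((.517,-.04,.18),.3),((.522,.04,.18),.7),((.525,.11,.137),1)):print(hook_row(h,-.098+f*.128,0,s))
E
```

```text
(array([ 0.51432398, -0.11363465,  0.18128821]), array([-5.61528519, -0.39162591, -1.55470466]))
[56.    0.6  47.1   1.76  1.5  -1.43]
[120.4    4.3   95.2    3.55   1.48  -3.76]
[151.2    5.4  171.8    4.89   1.46  -5.5 ]
```

Request:
carry_out:
  rows:
    - [0.008,0,0.006,0.2,0.2,-0.2]
    - [0.02,0,0.016,0.6,0.5,-0.5]
    - [0.037,0,0.031,1.2,1,-1]
    - [0.056,0.001,0.047,1.8,1.5,-1.4]
    - [0.075,0.002,0.061,2.3,1.5,-2]
    - [0.095,0.003,0.076,2.8,1.5,-2.8]
    - [0.113,0.004,0.09,3.3,1.5,-3.5]
    - [0.126,0.004,0.104,3.7,1.5,-4]
    - [0.135,0.005,0.122,4.1,1.5,-4.5]
    - [0.143,0.005,0.142,4.5,1.5,-5]
    - [0.149,0.005,0.162,4.8,1.5,-5.3]
    - [0.151,0.005,0.172,4.9,1.5,-5.5]

```text
t: 8.52
tool_pos: [0.5272, -0.0037, 0.1554]
orientation: [-1.796, -1.859, -0.611]
force: [-0.0, 0.4, -2.1]
opening: 0.0122
gripper_force: 60.0
```

Request:
carry_out:
  rows:
    - [0,0,0,0,0,0]
    - [0,0,0,0,0,0]

```text
t: 8.78
tool_pos: [0.5281, -0.0057, 0.1572]
orientation: [-1.798, -1.86, -0.612]
force: [-0.9, 0.0, -2.8]
opening: 0.0123
gripper_force: 60.0
```

```bash
python3 - <<'E'
from h import *
s=robot.read_state();im=robot.read_camera('wrist')
import json;json.dump({k:np.array(s[k]).tolist() for k in('tool_pos','orientation','q')},open('s4.json','w'))
print(s['t'],np.round(s['force'],2),np.round(s['q'],3),hook_now(s))
t=robot.read_camera('top')
cv2.imwrite('pics/c4.png',np.vstack([cv2.resize(im[0:200,96:416],(480,300),interpolation=cv2.INTER_CUBIC),cv2.resize(t[120:245,120:320],(480,300),interpolation=cv2.INTER_CUBIC)])[:,:,::-1])
E
```

```text
8.775 [-0.86  0.01 -2.82] [-0.538  0.212  1.603  0.547  1.714 -0.601] (array([0.52516818, 0.10912654, 0.13749554]), array([ 1.68609701, -0.05870266, -0.00666158]))
```

View pics/c4.png

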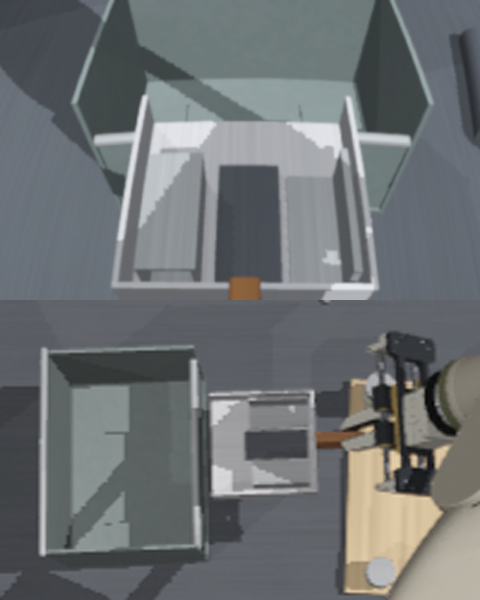

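The wrist crop shows the rim as a level bar, (95, 139) on the left and (410, 141) on the right, parallel to the tray's mouth. The top crop shows the tray centred and about 10 mm short of the rim, with all offcuts aboard.

```bash
python3 - <<'E'
from h import *
import json
s=json.load(open('s4.json'))
c=lambda u,v:(96+(u-.5)/1.5,(v-.5)/1.5)
for u,v in((97,139),(135,139),(365,139.5),(408,141)):print('rim',np.round(at('wrist',c(u,v),.109,s),4))
c2=lambda u,v:(120+(u-1)/2.4,120+(v-301)/2.4)
for u,v in((195,362),(202,545)):print('rim top',np.round(at('top',c2(u,v),.108),4))
for u,v,z in((210,396,.19),(210,496,.19),(315,391,.19),(314,492,.19)):print('tray top',np.round(at('top',c2(u,v),z-.017),4))
h,e=hook_now(s);print('tray hook',h.round(4))
pts=np.array([[-65,30,4],[65,30,4],[-65,160,4],[65,160,4]])/1e3
px=np.array([c(*q) for q in((113,287),(377,288),(146,98),(349,98))])
R0=toolR(0,30).T
# fit only pitch with position fixed from s3
from scipy.optimize import least_squares
f=lambda q:(wproj((R0@Ro.from_rotvec(np.radians([q[0],-.69,-.4])).as_matrix()@pts.T).T+[q[1],.0002,q[2]-G])-px).ravel()
r=least_squares(f,[-8,-.005,0]);print(r.x,np.abs(r.fun).max())
E
```

```text
rim [0.4042 0.1577 0.109 ]
rim [0.4363 0.1559 0.109 ]
rim [0.6146 0.1613 0.109 ]
rim [0.6507 0.1641 0.109 ]
rim top [0.6514 0.1667 0.108 ]
rim top [0.4084 0.155  0.108 ]
tray top [0.5877 0.1407 0.173 ]
tray top [0.4606 0.1396 0.173 ]
tray top [0.5932 0.0091 0.173 ]
tray top [0.4645 0.0115 0.173 ]
tray hook [0.5252 0.1091 0.1375]
[-8.53537286e+00 -4.80097390e-03  2.44137895e-03] 0.8866077872978053
```

```bash
python3 - <<'E'
from h import *
s=robot.read_state()
for h in((.526,.130,.1375),(.526,.143,.125),(.5262,.146,.112),(.5265,.153,.112)):print(hook_row(h,.03,0,s))
E
```

```text
[1.64e+01 1.60e+00 1.31e+01 9.00e-02 2.00e-02 1.00e-02]
[1.89e+01 2.20e+00 3.10e+01 9.00e-02 2.00e-02 1.00e-02]
[1.32e+01 2.60e+00 4.31e+01 9.00e-02 2.00e-02 1.00e-02]
[1.87e+01 3.20e+00 4.74e+01 9.00e-02 2.00e-02 1.00e-02]
```

Request:
carry_out:
  rows:
    - [0.008,0.001,0.006,0,0,0]
    - [0.016,0.002,0.013,0,0,0]
    - [0.019,0.002,0.022,0,0,0]
    - [0.019,0.002,0.031,0,0,0]
    - [0.016,0.002,0.037,0,0,0]
    - [0.013,0.003,0.043,0,0,0]
    - [0.016,0.003,0.045,0,0,0]
    - [0.0185,0.003,0.0475,0,0,0]
    - [0.0185,0.003,0.0475,0,0,0]
    - [0.0185,0.003,0.0475,0,0,0]

```text
t: 10.12
tool_pos: [0.529, 0.0388, 0.1312]
orientation: [-1.798, -1.86, -0.612]
force: [0.2, -0.5, -1.7]
opening: 0.0126
gripper_force: 60.0
```

```bash
python3 - <<'E'
from h import *
s=robot.read_state();print(s['t'],np.round(s['force'],2),np.round(s['wrist_torque'],3),hook_now(s))
for h in((.5265,.157,.112),(.5265,.161,.112),(.5265,.165,.112)):print(hook_row(h,.03,0,s))
E
```

```text
10.125 [ 0.23 -0.45 -1.66] [-0.875 -0.132  0.009] (array([0.5260627 , 0.1535694 , 0.11156398]), array([ 1.71647440e+00, -5.47625988e-02,  7.22292796e-04]))
[3.   0.6  1.8  0.04 0.   0.03]
[6.1  0.7  4.2  0.04 0.   0.03]
[9.2  0.9  6.7  0.04 0.   0.03]
```

Request:
carry_out:
  rows:
    - [0.0015,0,0.001,0,0,0]
    - [0.003,0,0.002,0,0,0]
    - [0.0045,0,0.003,0,0,0]
    - [0.006,0,0.004,0,0,0]
    - [0.006,0,0.004,0,0,0]

```text
t: 10.75
tool_pos: [0.5286, 0.0462, 0.1316]
orientation: [-1.797, -1.86, -0.612]
force: [-0.1, 0.3, -2.0]
opening: 0.0123
gripper_force: 60.0
```

Request:
carry_out:
  rows:
    - [0.0015,0,0.001,0,0,0]
    - [0.003,0,0.002,0,0,0]
    - [0.003,0,0.002,0,0,0]

```text
t: 11.12
tool_pos: [0.5285, 0.0498, 0.1319]
orientation: [-1.797, -1.86, -0.612]
force: [0.3, 0.5, -2.5]
opening: 0.0123
gripper_force: 60.0
```

```bash
python3 - <<'E'
from h import *
s=robot.read_state();print(s['t'],np.round(s['force'],2),np.round(s['wrist_torque'],3),hook_now(s))
Q=Ro.from_rotvec(s['orientation']).as_matrix();print('y10',Q.T@[0,10,0],'z-10',Q.T@[0,0,-10])
E
```

```text
11.125 [ 0.26  0.48 -2.5 ] [-0.778 -0.083  0.006] (array([0.52551571, 0.16455927, 0.11227456]), array([ 1.71841426, -0.03549266,  0.01352   ]))
y10 [7.84957277 0.37805151 6.18395379] z-10 [-6.19124231  0.10871874  7.85217797]
```

Request:
carry_out:
  rows:
    - [0.001,0,0.001,0,0,0]
    - [0.0025,0,0.002,0,0,0]
    - [0.0025,0,0.002,0,0,0]

```text
t: 11.5
tool_pos: [0.529, 0.0503, 0.1323]
orientation: [-1.801, -1.862, -0.611]
force: [-4.1, -13.9, 3.4]
opening: 0.0123
gripper_force: 60.0
```

Request:
carry_out:
  rows:
    - [0.001,0,0.001,0,0,0]
    - [0.0025,0,0.002,0,0,0]
    - [0.0025,0,0.002,0,0,0]

```text
t: 11.88
tool_pos: [0.5294, 0.0507, 0.1328]
orientation: [-1.806, -1.864, -0.609]
force: [-7.6, -27.5, 9.0]
opening: 0.0122
gripper_force: 60.0
```

```bash
python3 - <<'E'
from h import *
s=robot.read_state();print(s['t'],np.round(s['force'],2),np.round(s['wrist_torque'],3),hook_now(s))
E
```

```text
11.875 [ -7.57 -27.55   9.  ] [-3.664  1.003  0.976] (array([0.52684062, 0.16528955, 0.11215871]), array([ 1.5573138 , -0.1878875 , -0.46985367]))
```

Request:
carry_out:
  rows:
    - [-0.002,0,-0.0015,0,0,0]
    - [-0.004,0,-0.003,0,0,0]
    - [-0.004,0,-0.003,0,0,0]
    - [-0.004,0,-0.003,0,0,0]

```text
t: 12.38
tool_pos: [0.5289, 0.0501, 0.1319]
orientation: [-1.799, -1.861, -0.612]
force: [-1.4, -7.1, 0.1]
opening: 0.0123
gripper_force: 60.0
```

Request:
carry_out:
  rows:
    - [-0.001,0,0.001,0,0,0]
    - [-0.002,0,0.0025,0,0,0]
    - [-0.003,0,0.004,0,0,0]
    - [-0.003,0,0.004,0,0,0]

```text
t: 12.88
tool_pos: [0.5292, 0.0483, 0.127]
orientation: [-1.802, -1.862, -0.61]
force: [-3.5, -15.9, 3.4]
opening: 0.0123
gripper_force: 60.0
```

```bash
python3 - <<'E'
from h import *
s=robot.read_state();print(s['t'],np.round(s['force'],2),np.round(s['wrist_torque'],3),hook_now(s))
E
```

```text
12.875 [ -3.45 -15.86   3.38] [-2.527  0.415  0.5  ] (array([0.52646783, 0.16303208, 0.1068738 ]), array([ 1.62155326, -0.1291642 , -0.25288994]))
```

Request:
carry_out:
  rows:
    - [-0.0015,0,-0.001,0,0,0]
    - [-0.0025,0,0,0,0,0]
    - [-0.004,0,0.002,0,0,0]
    - [-0.004,0,0.002,0,0,0]
    - [-0.004,0,0.002,0,0,0]

```text
t: 13.5
tool_pos: [0.5292, 0.0469, 0.123]
orientation: [-1.801, -1.862, -0.611]
force: [-2.4, -14.5, 2.6]
opening: 0.0123
gripper_force: 60.0
```

```bash
python3 - <<'E'
from h import *
s=robot.read_state();print(s['t'],np.round(s['force'],2),np.round(s['wrist_torque'],3),hook_now(s))
E
```

```text
13.5 [ -2.4  -14.46   2.57] [-2.264  0.311  0.34 ] (array([0.52641515, 0.16158535, 0.10291314]), array([ 1.63283855, -0.12145527, -0.21062685]))
```

Request:
carry_out:
  rows:
    - [-0.001,0,-0.001,0,0,0]
    - [-0.002,0,0.0005,0,0,0]
    - [-0.0025,0,0.001,0,0,0]
    - [-0.0025,0,0.001,0,0,0]

```text
t: 14.0
tool_pos: [0.5291, 0.046, 0.1206]
orientation: [-1.801, -1.861, -0.611]
force: [-0.9, -11.8, 2.3]
opening: 0.0121
gripper_force: 60.0
```

Request:
carry_out:
  rows:
    - [-0.0006,0,0.0008,0,0,0]
    - [-0.0012,0,0.0016,0,0,0]
    - [-0.0012,0,0.0016,0,0,0]

```text
t: 14.38
tool_pos: [0.5292, 0.0454, 0.1186]
orientation: [-1.802, -1.862, -0.611]
force: [-2.0, -15.1, 1.7]
opening: 0.0124
gripper_force: 60.0
```

```bash
python3 - <<'E'
from h import *
s=robot.read_state();print(s['t'],np.round(s['force'],2),np.round(s['wrist_torque'],3),hook_now(s))
im=robot.read_camera('wrist');np.save('w5.npy',im)
for n in('tray','bin_rim'):
  for d in robot.outline_of('wrist',n)[:1]:
    h=cv2.approxPolyDP(max(cv2.findContours(d['pixels'].astype(np.uint8),0,2)[0],key=len),2,True)[:,0];print(n,d['conf'],h.tolist())
E
```

```text
14.375 [ -2.   -15.1    1.73] [-2.28   0.335  0.385] (array([0.52643371, 0.16016065, 0.09853258]), array([ 1.63192576, -0.12446038, -0.22114366]))
tray 0.61 [[189, 51], [182, 74], [172, 140], [169, 187], [184, 201], [246, 201], [249, 232], [248, 275], [267, 276], [270, 269], [269, 203], [331, 202], [339, 199], [349, 189], [344, 130], [331, 53], [328, 54], [322, 69], [196, 69]]
bin_rim 0.67 [[116, 77], [119, 88], [162, 157], [170, 156], [178, 91], [188, 51], [192, 53], [196, 68], [253, 65], [321, 68], [330, 51], [333, 54], [348, 158], [361, 158], [408, 80], [374, 0], [148, 0]]
```

```bash
python3 - <<'E'
from h import *
w=np.load('w5.npy');t=robot.read_camera('top');c=robot.read_camera('scene')
r=lambda i,a:cv2.resize(i,a,interpolation=cv2.INTER_CUBIC)
cv2.imwrite('pics/c5.png',np.vstack([np.hstack([r(w[20:220,110:410],(400,267)),r(t[125:241,125:299],(400,267))]),r(c[120:285,160:560-50],(700,330))[:, :] if 0 else r(c[110:245,200:520],(800,333))])[:,:,::-1])
E
```

```text
(no output)
```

View pics/c5.png

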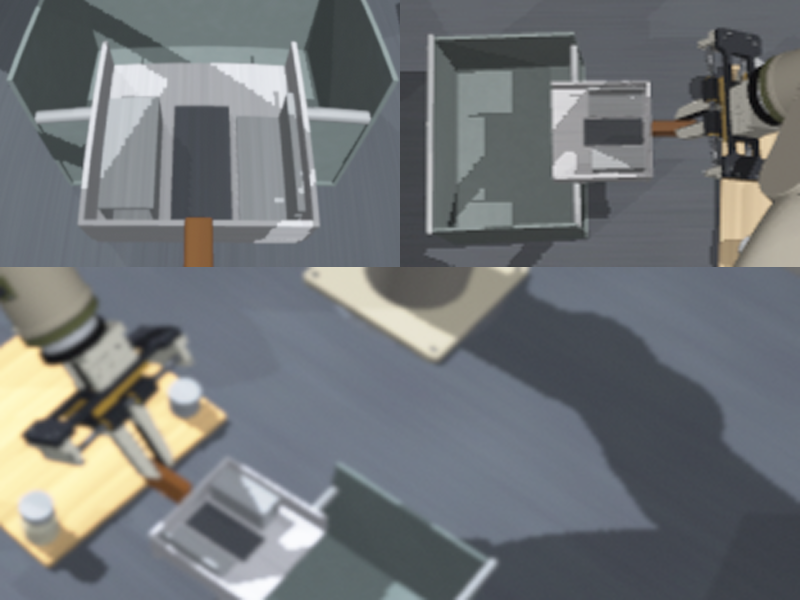

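The tray straddles the rim with its mouth inside the bin and the offcuts aboard. Its mouth corners now sit at wrist row ~51 where they were at 65, so it has been resting on the rim and pitching mouth-up in the fingers as I lowered. I'll refit.

```bash
cat >> h.py <<'E'
def pitch_fit(px,free=True):
    from scipy.optimize import least_squares
    pts=np.array([[-65,30,4],[65,30,4],[-65,160,4],[65,160,4]])/1e3;R0=toolR(0,30).T
    f=lambda q:(wproj((R0@Ro.from_rotvec(np.radians([q[0],-.69,-.4])).as_matrix()@pts.T).T+[q[1],.0002,q[2]-G])-px).ravel()
    r=least_squares(f,[-8,-.005,0]);return np.array([r.x[0],-.69,-.4,r.x[1]*1e3,.2,r.x[2]*1e3]),np.abs(r.fun).max()
E
python3 - <<'E'
from h import *
s=robot.read_state()
c=lambda u,v:(110+(u-.5)/1.3333,20+(v-.5)/1.335)
p,e=pitch_fit(np.array([c(*q) for q in((81,223),(318,223),(104,43),(295,43))]))
print(p,e,hook_now(s,p))
g=s['tool_pos']+Ro.from_rotvec(s['orientation']).as_matrix()@(p[3:]/1e3-[0,0,G]);print(g)
E
```

```text
[-2.9163619  -0.69       -0.4        -2.26523346  0.2         3.17740617] 1.9088026038437818 (array([0.52625465, 0.16628631, 0.11027451]), array([1.60280144, 0.04724874, 5.10426374]))
[0.52991638 0.03409474 0.12958721]
```

```bash
cat >> h.py <<'E'
P1=np.array([-6.7,-.69,-.4,0,.2,0])
def swing(C,pitches,s,by=.0025,bz=-.001,p=P1,yaw=.028):
    for a in pitches:
        T=Ro.from_euler('z',yaw).as_matrix()@Ro.from_euler('x',-a,degrees=True).as_matrix()
        r=hook_row(np.array(C)+T@[0,by,bz],yaw,a,s,p);print(a,(r[:3]/1e3).round(4).tolist()+r[3:].round(1).tolist())
E
python3 - <<'E'
from h import *
s=robot.read_state();print(s['t'],s['force'].round(1),hook_now(s,P1))
swing((.5264,.1645,.105),[-1.5,0,3,7,11,15,19,23,27,31,35,39],s)
E
```

```text
14.625 [ -2.8 -15.3   1.9] (array([0.52631417, 0.16455233, 0.1054885 ]), array([ 1.62435571, -0.07316553,  1.32263836]))
-1.5 [0.0008, 0.0001, 0.0029, 0.1, 0.2, 0.1]
0 [0.003, 0.0001, 0.0007, 0.1, -1.3, 0.1]
3 [0.0074, 0.0, -0.0035, 0.1, -4.3, 0.1]
7 [0.0137, -0.0, -0.0087, 0.1, -8.3, 0.2]
11 [0.0204, -0.0001, -0.0135, 0.1, -12.3, 0.2]
15 [0.0273, -0.0001, -0.0178, 0.1, -16.3, 0.3]
19 [0.0346, -0.0002, -0.0216, 0.1, -20.3, 0.4]
23 [0.0421, -0.0002, -0.0248, 0.1, -24.3, 0.4]
27 [0.0498, -0.0002, -0.0276, 0.1, -28.3, 0.5]
31 [0.0577, -0.0003, -0.0298, 0.1, -32.3, 0.5]
35 [0.0657, -0.0003, -0.0315, 0.1, -36.3, 0.6]
39 [0.0738, -0.0003, -0.0325, 0.1, -40.3, 0.6]
```

```bash
python3 - <<'E'
from h import *
s=robot.read_state()
swing((.5264,.1645,.105),[0,3,7,11,15,19,23],s,by=-.0005,bz=-.001)
E
```

```text
0 [0.0006, 0.0001, -0.0011, 0.1, -1.3, 0.1]
3 [0.0052, 0.0, -0.0054, 0.1, -4.3, 0.1]
7 [0.0116, -0.0001, -0.0108, 0.1, -8.3, 0.2]
11 [0.0184, -0.0001, -0.0157, 0.1, -12.3, 0.2]
15 [0.0255, -0.0002, -0.0202, 0.1, -16.3, 0.3]
19 [0.033, -0.0002, -0.0241, 0.1, -20.3, 0.4]
23 [0.0406, -0.0002, -0.0275, 0.1, -24.3, 0.4]
```

Request:
carry_out:
  rows:
    - [0.0006,0,-0.001,0,-1.3,0]
    - [0.0006,0,-0.001,0,-1.3,0]
    - [0.005,0,-0.0055,0,-4.3,0]
    - [0.0115,0,-0.011,0,-8.3,0.2]
    - [0.0185,0,-0.0155,0,-12.3,0.2]
    - [0.0255,0,-0.02,0,-16.3,0.3]
    - [0.0255,0,-0.02,0,-16.3,0.3]

```text
t: 15.5
tool_pos: [0.5294, 0.0567, 0.1518]
orientation: [-1.972, -2.039, -0.371]
force: [0.2, -0.3, -1.8]
opening: 0.0125
gripper_force: 60.0
```

```bash
python3 - <<'E'
from h import *
s=robot.read_state();print(s['t'],s['force'].round(1),s['q'].round(2),hook_now(s,P1))
swing((.5264,.1645,.105),[15,21,27,33,39,45,51,57,63,69,75],s,by=.0,bz=-.001)
robot.read_camera('wrist')
for n in('tray','tube_mid','flat_mid','angle_mid'):
  for d in robot.outline_of('wrist',n)[:1]:
    h=cv2.approxPolyDP(max(cv2.findContours(d['pixels'].astype(np.uint8),0,2)[0],key=len),2,True)[:,0];print(n,d['conf'],h.tolist())
E
```

```text
15.5 [ 0.2 -0.3 -1.8] [-0.27  0.02  1.71  0.36  1.55 -0.34] (array([0.52661737, 0.1674031 , 0.10609188]), array([  1.65882515,  -0.62680202, -14.7913071 ]))
15 [-0.0034, -0.0005, 0.0004, 0.1, -0.2, 0.2]
21 [0.0058, -0.0005, -0.0081, 0.1, -6.2, 0.3]
27 [0.0158, -0.0006, -0.0156, 0.1, -12.2, 0.4]
33 [0.0265, -0.0006, -0.0221, 0.1, -18.2, 0.4]
39 [0.0379, -0.0007, -0.0273, 0.1, -24.2, 0.5]
45 [0.0497, -0.0007, -0.0314, 0.1, -30.2, 0.6]
51 [0.062, -0.0007, -0.0342, 0.2, -36.2, 0.7]
57 [0.0744, -0.0007, -0.0357, 0.2, -42.2, 0.8]
63 [0.0869, -0.0006, -0.0359, 0.2, -48.2, 0.8]
69 [0.0994, -0.0006, -0.0348, 0.2, -54.2, 0.9]
75 [0.1117, -0.0005, -0.0324, 0.2, -60.2, 1.0]
tray 0.86 [[191, 62], [178, 125], [171, 191], [185, 204], [246, 206], [249, 209], [249, 275], [256, 279], [265, 278], [269, 208], [273, 205], [333, 206], [348, 191], [330, 62], [327, 63], [324, 76], [320, 79], [199, 79]]
tube_mid 0.75 [[196, 100], [187, 148], [186, 181], [192, 187], [228, 186], [232, 151], [231, 101]]
flat_mid 0.66 [[244, 106], [240, 112], [239, 185], [247, 186], [258, 182], [282, 187], [284, 182], [281, 109]]
angle_mid 0.68 [[326, 98], [315, 115], [287, 116], [291, 186], [331, 187], [336, 182], [333, 136]]
```

Request:
carry_out:
  rows:
    - [-0.001,0,0.0015,0,0,0]
    - [0.0005,0,0.0025,0,0,0]
    - [0.0012,0,0.0034,0,0,0]
    - [0.0012,0,0.0034,0,0,0]

```text
t: 16.25
tool_pos: [0.5292, 0.0553, 0.1477]
orientation: [-1.977, -2.036, -0.367]
force: [-0.8, -13.5, 6.0]
opening: 0.0123
gripper_force: 60.0
```

```bash
python3 - <<'E'
from h import *
s=robot.read_state();print(s['t'],s['force'].round(1),s['wrist_torque'].round(2),hook_now(s,P1))
E
```

```text
16.25 [ -0.8 -13.5   6. ] [-2.19  0.15  0.15] (array([0.52667647, 0.1659231 , 0.10170717]), array([  1.47926397,  -0.45787549, -14.94927021]))
```

```bash
python3 - <<'E'
from h import *
s=robot.read_state();C=np.array([.5266,.166,.1022])
for a in [20,25,30,35,40,46,52,58,64,70,75]:
    r=np.radians(a);b=np.array([0,.0025*np.cos(r)-.0025,-.003*np.sin(r)+.001])
    q=hook_row(C+b,.028,a,s,P1);print(a,(q[:3]/1e3).round(4).tolist(),q[3:].round(1).tolist())
E
```

```text
20 [0.0078, -0.0, -0.0077] [0.1, -5.0, 0.0]
25 [0.0159, -0.0001, -0.0139] [0.1, -10.0, 0.1]
30 [0.0244, -0.0002, -0.0195] [0.1, -15.0, 0.2]
35 [0.0335, -0.0003, -0.0242] [0.1, -20.0, 0.2]
40 [0.0429, -0.0003, -0.0282] [0.0, -25.0, 0.3]
46 [0.0546, -0.0004, -0.0318] [0.0, -31.0, 0.4]
52 [0.0666, -0.0005, -0.0342] [0.0, -37.0, 0.5]
58 [0.0788, -0.0005, -0.0354] [0.0, -43.0, 0.5]
64 [0.0911, -0.0005, -0.0352] [0.0, -49.0, 0.6]
70 [0.1033, -0.0005, -0.0338] [0.0, -55.0, 0.7]
75 [0.1133, -0.0005, -0.0317] [0.0, -60.0, 0.8]
```

Swing to 40° first, then check.

Request:
carry_out:
  rows:
    - [0.008,0,-0.0077,0,-5,0]
    - [0.016,0,-0.014,0,-10,0]
    - [0.0245,0,-0.0195,0,-15,0]
    - [0.0335,0,-0.024,0,-20,0]
    - [0.043,0,-0.028,0,-25,0]
    - [0.043,0,-0.028,0,-25,0]

```text
t: 17.0
tool_pos: [0.5287, 0.0871, 0.192]
orientation: [2.158, 2.235, -0.074]
force: [-2.1, -10.5, 14.4]
opening: 0.0125
gripper_force: 60.0
```

```bash
python3 - <<'E'
from h import *
s=robot.read_state();print(s['t'],s['force'].round(1),s['wrist_torque'].round(2),s['q'].round(2),hook_now(s,P1))
robot.read_camera('wrist')
for n in('tray','tube_mid','flat_mid','angle_mid'):
  for d in robot.outline_of('wrist',n)[:1]: print(n,round(d['conf'],2),d['pixel'],np.argwhere(d['pixels'])[:,0].min())
E
```

```text
17.0 [ -2.1 -10.5  14.4] [-2.22  0.53 -0.  ] [ 0.11 -0.03  1.63 -0.06  1.56  0.08] (array([0.52647905, 0.16787957, 0.10346079]), array([  1.49041261,  -1.46426853, -39.96171838]))
tray 0.86 [258.3, 179.0] 61
tube_mid 0.82 [212.8, 123.6] 78
flat_mid 0.74 [257.8, 128.8] 88
angle_mid 0.73 [313.9, 131.6] 77
```

```bash
python3 - <<'E'
from h import *
s=robot.read_state();C=np.array([.5265,.1675,.1038])
for a in [46,52,58,64,70,75]:
    r=np.radians(a);b=np.array([0,.002*np.cos(r)-.0018,-.002*np.sin(r)+.0017])
    q=hook_row(C+b,.028,a,s,P1);print(a,(q[:3]/1e3).round(4).tolist(),q[3:].round(1).tolist())
E
```

```text
46 [0.0099, -0.0004, -0.01] [0.2, -6.1, 0.4]
52 [0.0198, -0.0004, -0.0173] [0.2, -12.1, 0.5]
58 [0.0304, -0.0004, -0.0236] [0.2, -18.1, 0.5]
64 [0.0416, -0.0004, -0.0287] [0.2, -24.1, 0.6]
70 [0.0533, -0.0004, -0.0326] [0.2, -30.1, 0.7]
75 [0.0634, -0.0004, -0.0349] [0.2, -35.1, 0.8]
```

Request:
carry_out:
  rows:
    - [0.005,0,-0.005,0,-3,0.2]
    - [0.01,0,-0.01,0.2,-6,0.4]
    - [0.015,0,-0.0135,0.2,-9,0.4]
    - [0.02,0,-0.0173,0.2,-12,0.5]
    - [0.0305,0,-0.0236,0.2,-18,0.5]
    - [0.0415,0,-0.0287,0.2,-24,0.6]
    - [0.053,0,-0.0326,0.2,-30,0.7]
    - [0.0635,0,-0.035,0.2,-35,0.8]
    - [0.0635,0,-0.035,0.2,-35,0.8]
    - [0.0635,0,-0.035,0.2,-35,0.8]

```text
t: 18.5
tool_pos: [0.526, 0.153, 0.2209]
orientation: [1.818, 1.862, -0.641]
force: [-0.5, -1.5, 4.1]
opening: 0.0124
gripper_force: 60.0
```

```bash
python3 - <<'E'
from h import *
s=robot.read_state();print(s['t'],s['force'].round(1),s['wrist_torque'].round(2),s['q'].round(2),hook_now(s,P1))
for c in('wrist','top','scene'):
 robot.read_camera(c)
 for n in('tray','tube_mid','flat_mid','angle_mid'):
  for d in robot.outline_of(c,n)[:1]:
    print(c,n,round(d['conf'],2),d['pixel'],d['pixels'].sum(),at(c,d['pixel'],.02,s).round(3))
E
```

```text
18.5 [-0.5 -1.5  4.1] [-0.63 -0.12  0.05] [ 0.59  0.33  1.34 -0.56  1.83  0.52] (array([0.52572293, 0.16877904, 0.1020634 ]), array([  0.56242577,  -1.54293106, -74.79182303]))
wrist tray 0.79 [261.8, 148.2] 23130 [0.531 0.018 0.02 ]
wrist flat_mid 0.55 [258.5, 27.2] 1800 [0.522 0.212 0.02 ]
wrist angle_mid 0.88 [297.8, 26.7] 1807 [0.565 0.215 0.02 ]
top tray 0.68 [201.0, 176.5] 768 [0.571 0.174 0.02 ]
top tube_mid 0.72 [200.1, 178.3] 714 [0.565 0.177 0.02 ]
top flat_mid 0.56 [189.9, 189.9] 154 [0.526 0.21  0.02 ]
top angle_mid 0.48 [187.0, 180.9] 83 [0.556 0.22  0.02 ]
scene tray 0.94 [299.2, 224.8] 1131 [0.481 0.124 0.02 ]
scene tube_mid 0.55 [346.1, 265.3] 337 [0.49  0.301 0.02 ]
scene flat_mid 0.86 [312.5, 252.2] 342 [0.522 0.207 0.02 ]
scene angle_mid 0.75 [305.7, 266.1] 267 [0.567 0.219 0.02 ]
```

```bash
python3 - <<'E'
from h import *
s=robot.read_state();C=np.array([.526,.169,.1022])
for h,a,y in(((0,0,.06),75,.01),((0,0,.14),72,.01),((0,-.01,.15),64,.01),((0,-.03,.16),40,.0),((0,-.08,.15),5,-.03),((0,-.14,.14),0,-.05)):
    q=hook_row(C+h,y,a,s,P1);print(h,a,(q[:3]/1e3).round(3).tolist(),q[3:].round(1).tolist())
E
```

```text
(0, 0, 0.06) 75 [-0.036, -0.001, -0.048] [0.6, -0.2, 0.9]
(0, 0, 0.14) 72 [-0.09, -0.002, -0.106] [0.5, 2.8, 0.8]
(0, -0.01, 0.15) 64 [-0.114, -0.002, -0.095] [0.5, 10.8, 0.8]
(0, -0.03, 0.16) 40 [-0.154, -0.004, -0.044] [0.5, 34.8, 1.1]
(0, -0.08, 0.15) 5 [-0.177, -0.008, 0.066] [0.2, 69.8, 2.6]
(0, -0.14, 0.14) 0 [-0.213, -0.012, 0.12] [0.0, 74.8, 3.8]
```

Request:
carry_out:
  rows:
    - [-0.006,0,-0.008,0,0,0]
    - [-0.015,0,-0.02,0,0,0]
    - [-0.026,0,-0.034,0,0,0]
    - [-0.036,0,-0.048,0.3,0,0.5]
    - [-0.055,-0.001,-0.07,0.3,0,0.5]
    - [-0.075,-0.001,-0.092,0.3,1,0.5]
    - [-0.09,-0.002,-0.106,0.5,2.8,0.8]
    - [-0.09,-0.002,-0.106,0.5,2.8,0.8]

```text
t: 20.25
tool_pos: [0.5268, 0.147, 0.3627]
orientation: [1.871, 1.876, -0.597]
force: [0.3, 0.3, -1.4]
opening: 0.0125
gripper_force: 60.0
```

```bash
python3 - <<'E'
from h import *
s=robot.read_state();C=np.array([.526,.169,.1022]);print(s['t'],s['force'].round(1),s['opening'])
for c in('wrist','scene'):
 robot.read_camera(c)
 for n in('tube_mid','flat_mid','angle_mid'):
  for d in robot.outline_of(c,n)[:1]:
    print(c,n,round(d['conf'],2),d['pixel'],d['pixels'].sum(),at(c,d['pixel'],.02,s).round(3))
for f in np.arange(1,10)/9:
    q=hook_row(C+[-.0*f,-.14*f,.14+.02*np.sin(np.pi*f)],.01-.06*f,72*(1-f),s,P1);print((q[:3]/1e3).round(3).tolist(),q[3:].round(1).tolist())
E
```

```text
20.25 [ 0.3  0.3 -1.4] 0.01254683295556145
wrist flat_mid 0.68 [252.4, 8.1] 535 [0.516 0.197 0.02 ]
wrist angle_mid 0.9 [285.6, 7.8] 492 [0.566 0.198 0.02 ]
scene tube_mid 0.84 [346.0, 265.4] 346 [0.491 0.301 0.02 ]
scene flat_mid 0.82 [313.7, 252.6] 323 [0.521 0.21  0.02 ]
scene angle_mid 0.63 [300.7, 264.1] 317 [0.572 0.205 0.02 ]
[-0.026, -0.001, 0.018] [0.5, 7.8, 0.0]
[-0.051, -0.002, 0.036] [0.6, 15.8, 0.3]
[-0.073, -0.002, 0.056] [0.8, 23.8, 0.6]
[-0.092, -0.003, 0.08] [0.8, 31.8, 0.9]
[-0.107, -0.004, 0.105] [0.8, 39.8, 1.2]
[-0.119, -0.004, 0.133] [0.8, 47.8, 1.6]
[-0.127, -0.005, 0.162] [0.7, 55.8, 1.9]
[-0.131, -0.006, 0.192] [0.6, 63.8, 2.3]
[-0.134, -0.007, 0.222] [0.3, 71.8, 2.7]
```

Request:
carry_out:
  rows:
    - [-0.013,0,0.009,0.3,4,0]
    - [-0.026,-0.001,0.018,0.5,8,0]
    - [-0.051,-0.002,0.036,0.6,16,0.3]
    - [-0.073,-0.002,0.056,0.8,24,0.6]
    - [-0.092,-0.003,0.08,0.8,32,0.9]
    - [-0.107,-0.004,0.105,0.8,40,1.2]
    - [-0.119,-0.004,0.133,0.8,48,1.6]
    - [-0.127,-0.005,0.162,0.7,56,1.9]
    - [-0.131,-0.006,0.192,0.6,64,2.3]
    - [-0.134,-0.007,0.222,0.3,72,2.7]
    - [-0.134,-0.007,0.222,0.3,72,2.7]
    - [-0.134,-0.007,0.222,0.3,72,2.7]

```text
t: 22.15
tool_pos: [0.5186, -0.0905, 0.256]
orientation: [-1.896, -1.809, -0.611]
force: [0.8, -0.0, -0.2]
opening: 0.0124
gripper_force: 60.0
```

```bash
python3 - <<'E'
from h import *
s=robot.read_state();print(s['t'],s['force'].round(1),s['q'].round(2),hook_now(s,P1))
robot.read_camera('wrist')
d=robot.outline_of('wrist','tray')[0]
print(cv2.approxPolyDP(max(cv2.findContours(d['pixels'].astype(np.uint8),0,2)[0],key=len),2,True)[:,0].tolist())
for h,y in(((.518,-.03,.2),-.07),((.515,-.109,.15),-.092),((.515,-.109,.06),-.092),((.515,-.109,.03),-.092)):
    q=hook_row(h,y,0,s,P1);print(h,(q[:3]/1e3).round(4).tolist(),q[3:].round(1).tolist())
E
```

```text
22.15 [ 0.8 -0.  -0.2] [-0.67  0.18  1.45  0.53  1.89 -0.55] (array([0.52481199, 0.02808575, 0.23994363]), array([-2.82254147,  0.28798851, -0.03066634]))
[[190, 53], [179, 105], [169, 188], [179, 199], [186, 202], [246, 203], [249, 232], [248, 275], [266, 276], [269, 273], [269, 205], [272, 202], [287, 201], [334, 202], [349, 188], [342, 118], [331, 54], [324, 70], [317, 72], [279, 71], [268, 68], [197, 71]]
(0.518, -0.03, 0.2) [-0.0707, -0.0063, -0.0026] [-0.9, 0.1, 0.8]
(0.515, -0.109, 0.15) [-0.1639, -0.0078, -0.0096] [-1.7, 0.1, 1.8]
(0.515, -0.109, 0.06) [-0.2176, -0.0063, 0.0626] [-1.7, 0.1, 1.8]
(0.515, -0.109, 0.03) [-0.2356, -0.0058, 0.0867] [-1.7, 0.1, 1.8]
```

Request:
carry_out:
  rows:
    - [-0.02,-0.002,-0.001,-0.2,0,0.2]
    - [-0.045,-0.004,-0.002,-0.5,0,0.5]
    - [-0.071,-0.006,-0.003,-0.9,0,0.8]
    - [-0.102,-0.007,-0.005,-1.2,0,1.2]
    - [-0.134,-0.0075,-0.008,-1.5,0,1.5]
    - [-0.164,-0.008,-0.01,-1.7,0,1.8]
    - [-0.18,-0.0075,0.012,-1.7,0,1.8]
    - [-0.199,-0.007,0.037,-1.7,0,1.8]
    - [-0.2176,-0.006,0.0626,-1.7,0,1.8]
    - [-0.226,-0.006,0.074,-1.7,0,1.8]
    - [-0.232,-0.006,0.082,-1.7,0,1.8]
    - [-0.232,-0.006,0.082,-1.7,0,1.8]

```text
t: 23.75
tool_pos: [0.5034, -0.2271, 0.0514]
orientation: [-1.939, -1.775, -0.632]
force: [-0.3, -0.5, -1.0]
opening: 0.0124
gripper_force: 60.0
```

```bash
python3 - <<'E'
from h import *
s=robot.read_state();Q=Ro.from_rotvec(s['orientation']).as_matrix()
print(s['t'],s['force'].round(1),hook_now(s,P1),'grasp pt',(s['tool_pos']-G*Q[:,2]).round(4),'down10',Q.T@[0,0,-10])
E
```

```text
23.75 [-0.3 -0.5 -1. ] (array([ 0.51480219, -0.10889426,  0.03546254]), array([-5.27794282, -0.01318868, -0.00772626])) grasp pt [ 0.5026 -0.2383  0.0665] down10 [-5.9753157   0.11366516  8.01764819]
```

Grasp point should end at z ≈ 0.051, so about 15 mm to go.

Request:
carry_out:
  rows:
    - [-0.002,0,0.0027,0,0,0]
    - [-0.004,0,0.0054,0,0,0]
    - [-0.006,0,0.008,0,0,0]
    - [-0.0072,0,0.0096,0,0,0]
    - [-0.0072,0,0.0096,0,0,0]

```text
t: 24.38
tool_pos: [0.5033, -0.2268, 0.0394]
orientation: [-1.939, -1.776, -0.632]
force: [-0.7, -0.4, -1.8]
opening: 0.0123
gripper_force: 60.0
```

Request:
carry_out:
  rows:
    - [-0.001,0,0.0013,0,0,0]
    - [-0.0018,0,0.0024,0,0,0]
    - [-0.0018,0,0.0024,0,0,0]

```text
t: 24.75
tool_pos: [0.5033, -0.2269, 0.0364]
orientation: [-1.939, -1.776, -0.632]
force: [0.9, 0.1, -0.6]
opening: 0.0126
gripper_force: 60.0
```

```bash
python3 - <<'E'
from h import *
s=robot.read_state();Q=Ro.from_rotvec(s['orientation']).as_matrix()
print(s['t'],s['force'].round(1),s['wrist_torque'].round(2),hook_now(s,P1),'grasp pt',(s['tool_pos']-G*Q[:,2]).round(4))
robot.read_camera('wrist')
d=robot.outline_of('wrist','tray')[0]
print(cv2.approxPolyDP(max(cv2.findContours(d['pixels'].astype(np.uint8),0,2)[0],key=len),2,True)[:,0].tolist())
E
```

```text
24.75 [ 0.9  0.1 -0.6] [-0.56 -0.07  0.05] (array([ 0.51467265, -0.10866924,  0.02045984]), array([-5.26419442, -0.01583626, -0.01661146])) grasp pt [ 0.5025 -0.2381  0.0515]
[[190, 55], [174, 142], [170, 188], [180, 199], [187, 202], [246, 202], [250, 233], [248, 274], [265, 276], [269, 273], [266, 259], [268, 205], [271, 202], [333, 202], [349, 187], [344, 134], [331, 58], [328, 57], [322, 73], [288, 70], [205, 72], [196, 69]]
```

Request:
carry_out:
  rows:
    - [-0.0006,0,0.0008,0,0,0]
    - [-0.0006,0,0.0008,0,0,0]

```text
t: 25.1
tool_pos: [0.5034, -0.227, 0.0355]
orientation: [-1.939, -1.776, -0.632]
force: [-0.2, 0.3, -1.0]
opening: 0.0122
gripper_force: 60.0
```

Request:
carry_out:
  rows:
    - [0,0,0,0,0,0]
    - [0,0,0,0,0,0]
    - [0,0,0,0,0,0]
    - [0,0,0,0,0,0]
    - [0,0,0,0,0,0]
    - [0,0,0,0,0,0]
    - [0,0,0,0,0,0]
    - [0,0,0,0,0,0]
    - [0,0,0,0,0,0]
    - [0,0,0,0,0,0]
    - [0,0,0,0,0,0]
    - [0,0,0,0,0,0]
  jaw: 0

```text
t: 26.6
tool_pos: [0.5034, -0.2269, 0.0356]
orientation: [-1.939, -1.776, -0.632]
force: [0.2, -0.2, 0.7]
opening: 0.0931
gripper_force: 0.0
```

Request:
carry_out:
  rows:
    - [0,0,-0.005,0,0,0]
    - [0,0,-0.02,0,0,0]
    - [0,0,-0.045,0,0,0]
    - [0,0,-0.075,0,0,0]
    - [0,0,-0.1,0,0,0]
    - [0,0,-0.12,0,0,0]
    - [0,0,-0.12,0,0,0]
    - [0,0,-0.12,0,0,0]

```text
t: 27.6
tool_pos: [0.4983, -0.2983, 0.1315]
orientation: [-1.939, -1.776, -0.632]
force: [-0.6, 0.3, -0.1]
opening: 0.093
gripper_force: 0.0
```

```bash
python3 - <<'E'
from h import *
s=robot.read_state();print(s['t'],s['force'].round(1),s['opening'],s['gripper_force'])
im=robot.read_camera('wrist')
k=lambda d:cv2.approxPolyDP(max(cv2.findContours(d['pixels'].astype(np.uint8),0,2)[0],key=len),2,True)[:,0]
d=robot.outline_of('wrist','tray')[0];c=k(d);print(d['conf'],c.tolist())
for u in c: print(u.tolist(),at('wrist',u,.056,s).round(3)[:2],end=' ')
print()
for n in('jar','weight'):
  for d in robot.outline_of('wrist',n)[:1]:print(n,d['conf'],at('wrist',d['pixel'],.04,s).round(3))
robot.read_camera('top')
for n in('tube_mid','flat_mid','angle_mid','hammer','driver','tray'):
  for d in robot.outline_of('top',n)[:1]:print(n,d['conf'],d['pixel'],at('top',d['pixel'],.02).round(3))
E
```

```text
27.6 [-0.6  0.3 -0.1] 0.09303154521264823 0.0
0.9 [[211, 73], [205, 102], [201, 159], [209, 171], [250, 172], [253, 214], [262, 216], [266, 211], [266, 174], [274, 171], [308, 172], [312, 170], [317, 159], [310, 81], [307, 77], [303, 83], [219, 83], [214, 80]]
[211, 73] [ 0.453 -0.08 ] [205, 102] [ 0.446 -0.128] [201, 159] [ 0.441 -0.206] [209, 171] [ 0.45  -0.222] [250, 172] [ 0.494 -0.227] [253, 214] [ 0.494 -0.274] [262, 216] [ 0.503 -0.276] [266, 211] [ 0.507 -0.272] [266, 174] [ 0.511 -0.231] [274, 171] [ 0.52  -0.228] [308, 172] [ 0.556 -0.232] [312, 170] [ 0.561 -0.23 ] [317, 159] [ 0.568 -0.218] [310, 81] [ 0.579 -0.106] [307, 77] [ 0.577 -0.099] [303, 83] [ 0.57  -0.109] [219, 83] [ 0.464 -0.099] [214, 80] [ 0.457 -0.093] 
jar 0.9 [ 0.627 -0.074  0.04 ]
weight 0.83 [ 0.38  -0.085  0.04 ]
tube_mid 0.61 [163.4, 197.1] [0.502 0.297 0.02 ]
flat_mid 0.53 [190.4, 189.3] [0.528 0.209 0.02 ]
angle_mid 0.51 [189.3, 178.6] [0.564 0.213 0.02 ]
hammer 0.74 [280.7, 234.0] [ 0.377 -0.086  0.02 ]
driver 0.68 [108.1, 239.2] [0.366 0.471 0.02 ]
tray 0.66 [190.5, 179.1] [0.562 0.209 0.02 ]
```

```bash
python3 -c "
from plant import robot
print(robot.close_job())"
```

```text
the job is handed in; nothing more can be done
None
```

The job is handed in, and the simulator gave no verdict: all three offcuts measured as lying in the bin, the tray stands level on its board and released, with the jar and slug measured where they were; I did not re-measure the hammer and screwdriver, but the arm never came near them.

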